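Park the sprung stop and slide the paver home

ROBOT

A 7-joint arm with a two-finger parallel gripper is mounted at the origin on the work surface; the furniture and walls round the work are solid. World frame = base frame: x ahead of the robot, y to its left, z up, the work surface at z = 0. Lengths are in m, angles in rad, forces in N, time in s.
With the tool pointing down it reaches from about 0.425 to 0.95 m from the base axis. Payload 4.7 kg.
Tool frame: the origin (TCP) lies between the finger pads; the fingertips stand 25 mm ahead of it and the grasp point (between the pads) lies 6 mm ahead of it; x points along the fingers, z is the direction in which the jaws open and shut, and the axes are right-handed (so a half turn about x gives the same grasp; the last joint's range is limited). The gripper opens to 85 mm and grips with 20 to 120 N. Pads are 22 mm wide; open, the fingers measure 114 mm over their backs; the gripper's body (76 mm by 85 mm) begins 54 mm behind the grasp point. The pads swing forward as they close: fully open they stand 13 mm farther back than shut.
Start: joints at [1.125, 0.469, -0.049, 1.532, 0.024, 1.141, -0.082], TCP at [0.273, -0.617, 0.256] pointing down, gripper open.
Joint ranges: [-2.59, 2.59], [-0.33, 1.99], [-1.39, 1.29], [0.1, 2.45], [-1.04, 4.18], [0.21, 1.99], [-2.66, 2.66]. Speed limits (rad/s): [2.57, 2.57, 3.14, 3.14, 3.14, 3.14, 3.14].

INTERFACE

Orientations are given as a 3x3 rotation matrix whose columns are the frame's x, y, z axes.
In Python, from rig import * gives the robot as it stands. Calls block until the motion is done:
- movep(position, orientation): joint-space move of the TCP to a pose.
- move_l(position, attitude=None, feed=0.15, until_force=None): straight line of the TCP; attitude=None keeps the orientation; feed is the mean speed in m/s. With until_force (N) it stops when the force on the tool has changed by that much, and returns True; else False.
- move_joints(angles): joint-space move.
- command_gripper(opening, newtons=None): finger opening in m; newtons is the grip in N (None keeps the last); returns when the fingers have stopped.
- sleep(seconds).
- inverse_kinematics(position, orientation): joint angles nearest the present ones, or None.
- sense(): the state.
- camera(name): name is "side" or "top" or "wrist"; returns (picture, depth): 480x640x3 uint8, red, green, blue; 480x640 float32, m along the optical axis (not along the pixel's ray), 0 where there is no reading.
- camera_params(name): a dict with "K" (3x3 intrinsics, pixels), "position" and "rotation" of the camera in the world; the wrist camera has in their place "tool_from_camera" (4x4, takes a point from camera to tool coordinates, whose origin is the TCP and whose axes are the tool frame's). Camera axes: x right, y down, z forward; pixel columns grow to the right and rows downward; lengths in m; the calibration is good to about 2 mm. A picture is of the moment at which its call begins: read the wrist's pose just before it. camera_params takes no time and is no camera call.
A pose or a line that the arm cannot do raises Unreachable and nothing moves.
- finish_job(): hands the job in, once; it reports no verdict.
The state is a dict: "time_s": time; "joint_pos": joint angles; "qd": joint speeds; "joint_efforts": joint torques, N m; "position": TCP position; "tcp_rot": TCP orientation; "wrist_force": force on the tool from outside, world axes, zero at the start; "ft_torque": the same for the moment, N m; "finger_gap": finger opening in m.
Only numpy, scipy, OpenCV 4.12 (cv2) and the standard library are available. Lean on these libraries where they do the work, as an engineer would, in place of code of your own. Each camera call takes 0.05 s, during which the arm holds its last target.

TASK

Push into the open side of the red scoop-shaped handle to drive the sprung stop back along its slot, then shift the handle sideways, towards the end with the white pavers, into the slot's holding notch, so that the stop bar stays clear of the channel by itself. Then slide the terracotta paver along the channel, pointed end first, until its point nests fully home between the white pavers. Leave the green jar and the teal bottle standing where they are.

Things in the scene. Friction and masses are not known exactly. Their poses are not given: they have to be found in the camera images.
- jig: Fixed laying jig: plywood board 10 mm thick, in its frame x -50 to 178, y -150 to 112 mm. Origin at table height (z 0), mid-channel, level with the stop bar. A channel 66 mm wide (x -33 to 33, floor z 10) runs along jig +y between aluminium rails (tops z 18, from y -110). The 10 mm thick steel stop bar at y 0 (z 13 to 25) crosses it from the +x side and blocks the paver until drawn back.
- paver: Loose terracotta paver, 0.1 to 0.2 kg, 18 mm thick, 60 wide (its x), 90 mm long (its y): flat rear end at y -45, right-angled point at y +45 (sides run in from y +15). Origin at the centre of its underside. Starts in the channel before the stop bar, pointing along jig +y.
- seat (a point): Where the paver's origin lies when fully nested: point on the channel floor at jig (0, 27, 10) mm. There the channel ends in a right-angled V between fixed white pavers, tops z 28 mm, inner corner at jig x 0, y 72 mm, mouth at y 39.
- scoop (a point): Centre of the pushing face of the red handle, moving with it, axes as the jig's; at first at jig (64, 0, 69) mm. The handle is a thumb scoop open to jig -x: upright plate 68 mm wide along y, z 50 to 88 mm, a lip at each side (inner faces 28 mm either side) standing out 16 mm to -x. Push the face along +x with shut fingertips between the lips, then along +y (friction or the +y lip carries it).
- notch (a point): Centre of the handle's stem (12 mm thick) when held, at jig (112, 22, 40) mm, on top of the grey gate plate (jig x 52 to 150, y -34 to 60, top z 40 mm). The plate's hooked slot runs straight along x, turns to +y at its far (+x) end, and goes back 8 mm towards -x into this holding notch.
- stop_slide (a joint): Travel of bar and handle along jig +x, m: 0 home (bar 40 mm into the channel), 0.060 end stop. A spring pushes it home, 5 N at 0, 10.5 N at 0.060. The handle shifts sideways only while this is above 0.050; at rest in the notch it reads about 0.042 and the bar is clear of the channel.
- stop_shift (a joint): Sideways travel of the handle along jig +y, m: 0 in the straight run, 0.030 end. A weak spring (1 to 2.5 N) returns it to 0. Shifted above 0.021 with stop_slide above 0.050 and then let go, it drops back towards -x into the notch and reads 0.020 to 0.030. Let go earlier it snaps home.
- green_jar: Bystander: glaze jar with green band and white cap, 68 mm across, 102 mm tall, loose on the table; origin at the centre of its underside.
- teal_bottle: Bystander: teal squeeze bottle, 48 mm across, 145 mm tall, loose on the table; origin at the centre of its underside.
Not all that is in view belongs to the job. There is more than one size of the paver; the one meant has the size given above.

How it is judged:
By the outcome, as a careful person would: the job done as asked, in the order asked, and still so for the second after the job is handed in, with the robot touching nothing.
It also fails if it takes over 48 s, if anything falls off the work surface, if the arm or the gripper's body presses on something with over 40 N, if the wrist force passes 120 N, or if a joint passes its speed limit or range.

## Working session

There is one attempt and no reset: what is moved stays moved. The work goes in short steps, each a Python script; the robot and the scene stay as the last script left them, time stands still between calls to the robot, and variables do not carry over. Pictures are saved under pics/ and viewed, and the job is handed in when it is done.

```bash
ls; mkdir -p pics
python3 - <<'E'
from rig import *
import cv2,numpy as np
for n in ["top","side","wrist"]:
    s=sense()
    im,d=camera(n); cv2.imwrite(f"pics/{n}0.png",im[:,:,::-1]); np.save(f"pics/{n}0d.npy",d); np.save(f"pics/{n}0.npy",im)
    p=camera_params(n); print(n,{k:np.round(v,4).tolist() for k,v in p.items()})
s=sense();print(s["time_s"],s["position"],s["tcp_rot"],s["finger_gap"])
E
```

```text
pics
top {'K': [[502.9784, 0.0, 320.7276], [0.0, 502.9784, 236.3163], [0.0, 0.0, 1.0]], 'position': [0.4237, -0.1197, 1.2506], 'rotation': [[-0.0267, -0.9953, 0.093], [-0.9995, 0.0281, 0.014], [-0.0166, -0.0926, -0.9956]]}
side {'K': [[549.7657, 0.0, 314.7415], [0.0, 549.7657, 236.9638], [0.0, 0.0, 1.0]], 'position': [1.517, 0.4606, 1.1132], 'rotation': [[-0.4985, 0.5882, -0.6367], [0.8669, 0.3363, -0.3681], [-0.0024, -0.7355, -0.6776]]}
wrist {'K': [[417.5527, 0.0, 319.513], [0.0, 417.5527, 241.2147], [0.0, 0.0, 1.0]], 'tool_from_camera': [[-0.0004, -0.277, 0.9609, -0.1177], [0.0, -0.9609, -0.277, 0.0714], [1.0, -0.0001, 0.0004, -0.001], [0.0, 0.0, 0.0, 1.0]]}
0.15 [ 0.27313266 -0.61684865  0.25553087] [[-6.17195616e-04  9.14350956e-01  4.04922150e-01]
 [ 1.28026743e-03  4.04922618e-01 -9.14350061e-01]
 [-9.99998990e-01 -4.59242100e-05 -1.42053021e-03]] 0.08523116059665954
```

View pics/top0.png

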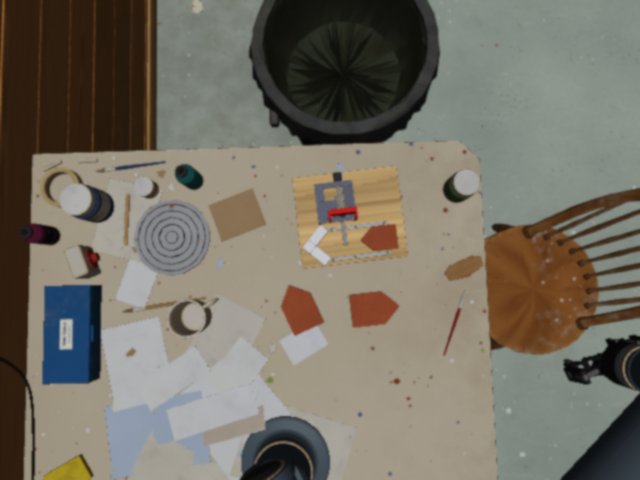

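View pics/side0.png

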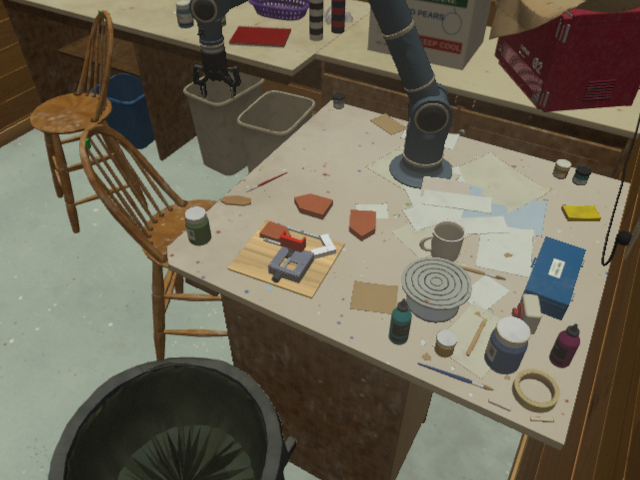

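View pics/wrist0.png

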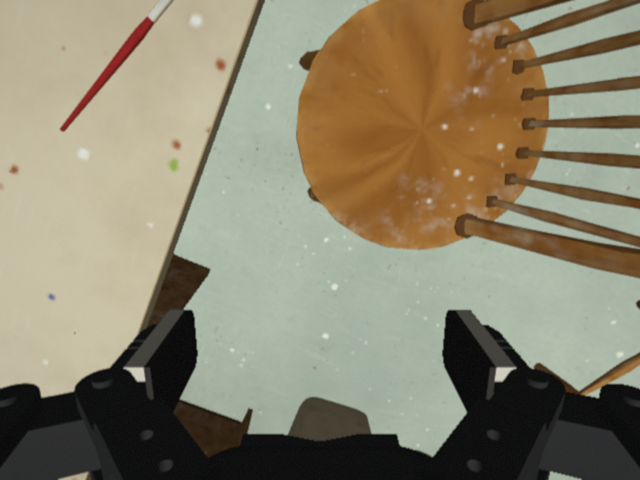

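Run:
```python
import cv2,numpy as np
im=cv2.imread("pics/top0.png")
c=cv2.resize(im[155:280,280:420],None,fx=5,fy=5,interpolation=cv2.INTER_CUBIC); c=c[:600]
cv2.imwrite("pics/top0c.png",c)
im=cv2.imread("pics/side0.png")
c=cv2.resize(im[190:310,215:375],None,fx=5,fy=5,interpolation=cv2.INTER_CUBIC)
cv2.imwrite("pics/side0c.png",c)
```

```text
(no output)
```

View pics/top0c.png

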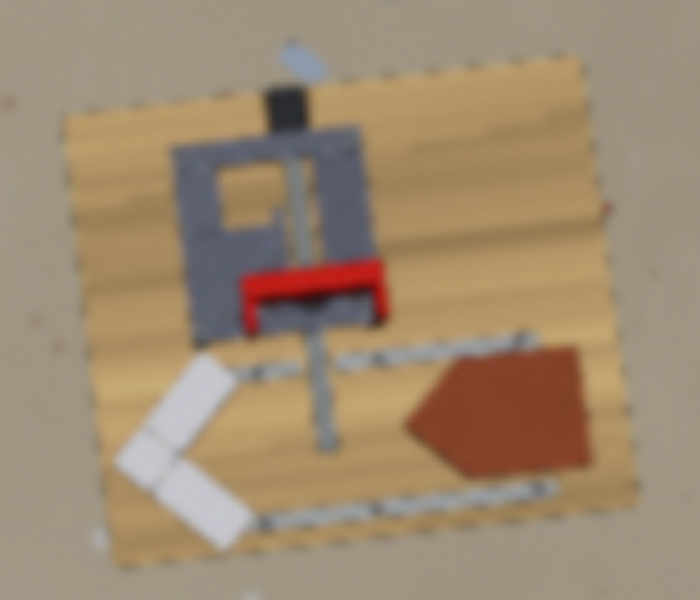

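View pics/side0c.png

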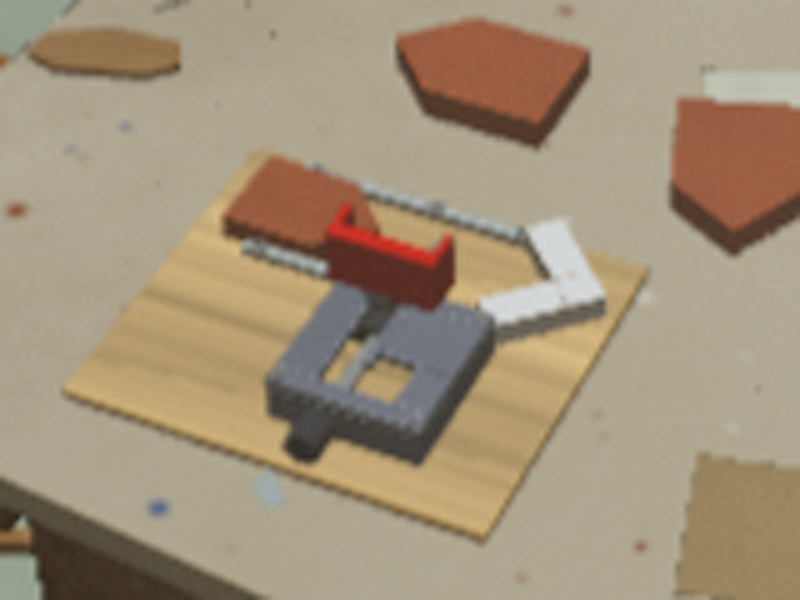

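```bash
cat > h.py <<'E'
import numpy as np, cv2
from rig import *
def ray(n,px,tcp=None):
    p=camera_params(n);K=p["K"]
    d=np.linalg.inv(K)@np.array([px[0],px[1],1.0])
    if "position" in p: return np.array(p["position"]),np.array(p["rotation"])@d
    T=np.array(p["tool_from_camera"]); pos,R=tcp
    return pos+R@T[:3,3], R@T[:3,:3]@d
def onz(n,px,z,tcp=None):
    o,d=ray(n,px,tcp); return o+d*(z-o[2])/d[2]
def fit2(J,W):  # 2D rigid jig->world
    J=np.array(J);W=np.array(W);a=J.mean(0);b=W.mean(0)
    H=(J-a).T@(W-b);th=np.arctan2(H[0,1]-H[1,0],H[0,0]+H[1,1])
    R=np.array([[np.cos(th),-np.sin(th)],[np.sin(th),np.cos(th)]])
    t=b-R@a; return th,t,np.linalg.norm((J@R.T+t)-W,axis=1)
E
python3 - <<'E'
from h import *
im=np.load("pics/top0.npy");d=np.load("pics/top0d.npy")
hsv=cv2.cvtColor(im,cv2.COLOR_RGB2HSV)
print(hsv[195,385],hsv[195,440])
m=cv2.inRange(hsv,(12,85,100),(28,255,255));m[:155]=0;m[290:]=0;m[:,:282]=0;m[:,420:]=0
c=max(cv2.findContours(cv2.morphologyEx(m,cv2.MORPH_CLOSE,np.ones((25,25))),cv2.RETR_EXTERNAL,cv2.CHAIN_APPROX_NONE)[0],key=cv2.contourArea)
hull=cv2.convexHull(c);q=cv2.approxPolyDP(hull,6,True)[:,0];print(q)
# refine lines per side
pts=hull[:,0].astype(float)
px=[]
cn=c[:,0].astype(float);L=[]
for i in range(4):
    a,b=q[i].astype(float),q[(i+1)%4].astype(float);u=(b-a)/np.linalg.norm(b-a);n=np.array([-u[1],u[0]])
    s=(cn-a)@u;e=(cn-a)@n;k=(s>8)&(s<np.linalg.norm(b-a)-8)&(abs(e)<2.5)
    L.append(cv2.fitLine(cn[k].astype(np.float32),cv2.DIST_HUBER,0,.01,.01).ravel())
cor=[]
for i in range(4):
    v1,p1=L[i-1][:2],L[i-1][2:];v2,p2=L[i][:2],L[i][2:]
    t=np.linalg.solve(np.c_[v1,-v2],p2-p1);cor.append(p1+t[0]*v1)
cor=np.array(cor);print(cor)
W=np.array([onz("top",x,0.010)[:2] for x in cor]);print(W)
# order: to jig
J=[]
for x in cor:
    left=x[0]<350;up=x[1]<215;J.append((.178 if up else -.05,.112 if left else -.15))
th,t,r=fit2(J,W);print("fit",np.degrees(th),t,r, [np.linalg.norm(W[i]-W[i-1]) for i in range(4)])
# paver top & red
R=np.array([[np.cos(th),-np.sin(th)],[np.sin(th),np.cos(th)]])
jig=lambda w:R.T@(w[:2]-t)
m=cv2.inRange(hsv,(0,120,60),(12,255,180));m[:215]=0;m[260:]=0;m[:,:355]=0;m[:,410:]=0
c=max(cv2.findContours(m,cv2.RETR_EXTERNAL,cv2.CHAIN_APPROX_NONE)[0],key=cv2.contourArea)
for x in cv2.approxPolyDP(c,3,True)[:,0]: print("pav",x,jig(onz("top",x,.028))*1e3)
# stop bar end, white V corner
for x,z in [((280+328/5,155+450/5),.025),((280+320/5,155+335/5),.025),((280+382/5,155+262/5),.088),((280+242/5,155+278/5),.088)]: print(jig(onz("top",x,z))*1e3)
for x,y in [(345,235),(385,237),(313,240),(335,205),(385,195),(343,212)]:
    print((x,y),d[y,x], (lambda o:o[0]+o[1]*d[y,x])(ray("top",(x,y))))
print("jar",onz("top",(467,182),.102),"bot",onz("top",(187,170),.145))
E
```

```text
[ 18 112 171] [ 19  45 157]
[[394 166]
 [407 254]
 [303 267]
 [293 179]]
[[395.30188 166.03064]
 [407.01157 255.22049]
 [302.52188 267.44083]
 [292.7427  178.34888]]
[[ 0.71109309 -0.29364098]
 [ 0.48695962 -0.31336319]
 [ 0.46392988 -0.05532763]
 [ 0.68754618 -0.03601029]]
fit 5.084500559028845 [ 0.52195016 -0.16133228] [0.00196505 0.002363   0.00204513 0.00268515] [np.float64(0.25870451986428444), np.float64(0.2249995044623045), np.float64(0.25906122274213295), np.float64(0.22444912682404686)]
pav [397 247] [ -26.3463937  -123.96540467]
pav [394 225] [  27.87970234 -123.65867707]
pav [371 227] [ 29.56596178 -67.38133692]
pav [362 238] [  5.3634373  -42.27336418]
pav [375 250] [-27.38736804 -70.02819309]
[-6.75722199 -0.67379214]
[49.84508352 -3.55067323]
[ 73.09000201 -33.57682635]
[73.2866723  32.12158677]
(345, 235) 1.2288837 [ 0.53969545 -0.16185193  0.02648826]
(385, 237) 1.2269539 [ 0.53205311 -0.2591755   0.02634176]
(313, 240) 1.2277828 [ 0.52952868 -0.0833968   0.02774893]
(335, 205) 1.2294449 [ 0.61338637 -0.13950158  0.03312625]
(385, 195) 1.2525092 [ 0.63840573 -0.26502058  0.01052941]
(343, 212) 1.1692158 [ 0.58740383 -0.15666249  0.09095379]
jar [ 0.64729767 -0.44408494  0.102     ] bot [0.68504125 0.19205279 0.145     ]
```

```bash
cat >> h.py <<'E'
TH,T0=np.radians(5.0845),np.array([0.52195,-0.16133])
import os,json
if os.path.exists("jig.json"):
    a=json.load(open("jig.json"));TH=a[0];T0=np.array(a[1:])
def Rj(): return np.array([[np.cos(TH),-np.sin(TH)],[np.sin(TH),np.cos(TH)]])
def W(x,y,z): # jig mm -> world m
    p=Rj()@np.array([x,y])/1e3+T0; return np.array([p[0],p[1],z/1e3])
def J(w): return np.r_[(Rj().T@(np.asarray(w)[:2]-T0))*1e3, w[2]*1e3]
def ori(zx,zy): # tool down, jaw axis (jig dir)
    z=np.r_[Rj()@np.array([zx,zy],float),0];x=np.array([0,0,-1.]);return np.c_[x,np.cross(z,x),z]
A_SC=ori(0,-1); A_PV=ori(1,0)
E
python3 - <<'E'
from h import *
movep(W(60,-20,290),A_SC)
command_gripper(0,40)
s=sense();im,d=camera("wrist");cv2.imwrite("pics/w1.png",im[:,:,::-1]);np.savez("pics/w1.npz",im=im,d=d,p=s["position"],R=s["tcp_rot"])
print(s["time_s"],s["position"],J(s["position"]),s["finger_gap"],s["wrist_force"])
E
```

```text
2.8667 [ 0.58348863 -0.1759104   0.28999674] [ 60.00429447 -19.97687573 289.99673964] 0.00032011275856124 [0.13168394 0.4725958  0.52726554]
```

View pics/w1.png

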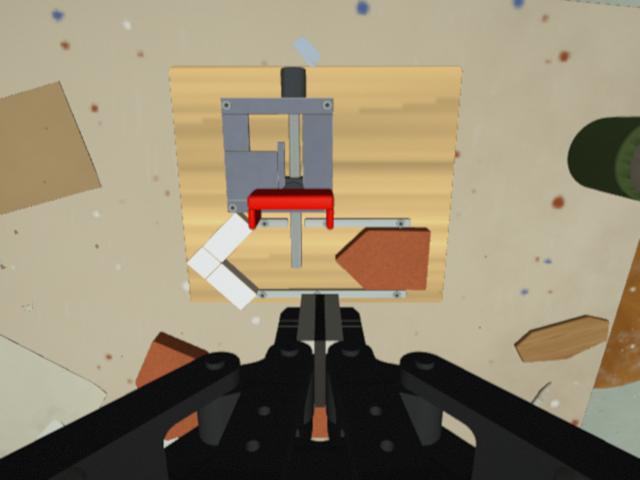

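Run:
```python
from h import *
q=np.load("pics/w1.npz");im=q["im"];tcp=(q["p"],q["R"])
hsv=cv2.cvtColor(im,cv2.COLOR_RGB2HSV)
g=cv2.inRange(hsv,(12,75,100),(28,255,255));
q0=np.array([[170,67],[461,67],[442,302],[190,300]],float)
m=np.zeros_like(g);cv2.fillPoly(m,[np.int32([[160,57],[472,57],[452,312],[180,312]])],255);m&=g
c=max(cv2.findContours(m,cv2.RETR_EXTERNAL,cv2.CHAIN_APPROX_NONE)[0],key=cv2.contourArea);cn=c[:,0].astype(float);L=[]
for i in range(4):
    a,b=q0[i],q0[(i+1)%4];u=(b-a)/np.linalg.norm(b-a);n=np.array([-u[1],u[0]])
    s=(cn-a)@u;e=(cn-a)@n;k=(s>10)&(s<np.linalg.norm(b-a)-10)&(abs(e)<4)
    L.append(cv2.fitLine(cn[k].astype(np.float32),cv2.DIST_HUBER,0,.01,.01).ravel());print(k.sum())
cor=[]
for i in range(4):
    v1,p1=L[i-1][:2],L[i-1][2:];v2,p2=L[i][:2],L[i][2:]
    t=np.linalg.solve(np.c_[v1,-v2],p2-p1);cor.append(p1+t[0]*v1)
print(np.round(cor,1))
Wp=[onz("wrist",x,.01,tcp)[:2] for x in cor]
JJ=[(.178,.112),(.178,-.15),(-.05,-.15),(-.05,.112)]
th,t,r=fit2(JJ,Wp);print(np.degrees(th),t,r,[np.linalg.norm(Wp[i]-Wp[i-1]) for i in range(4)])
def show(n,px,z): print(n,np.round(J(onz("wrist",px,z,tcp)),1))
show("bar end",(296,267),.025);show("face L edge",(249,190),.088);show("face R",(333,190),.088);show("lip tips L",(252,228),.088);show("lipR",(331,228),.088)
show("V",(219,262),.028)
m=cv2.inRange(hsv,(0,120,60),(14,255,190));m[:222]=0;m[292:]=0;m[:,:334]=0;m[:,440:]=0
c=max(cv2.findContours(m,cv2.RETR_EXTERNAL,cv2.CHAIN_APPROX_NONE)[0],key=cv2.contourArea)
for x in cv2.approxPolyDP(c,4,True)[:,0]: show("pav %s"%x,x,.028)
```

```text
157
213
162Traceback (most recent call last):
  File "<stdin>", line 11, in <module>
cv2.error: OpenCV(4.12.0) /io/opencv/modules/imgproc/src/linefit.cpp:50: error: (-215:Assertion failed) count > 0 in function 'fitLine2D_wods'
```

Run:
```python
from h import *
q=np.load("pics/w1.npz");im=q["im"];tcp=(q["p"],q["R"])
hsv=cv2.cvtColor(im,cv2.COLOR_RGB2HSV)
g=cv2.inRange(hsv,(12,75,100),(28,255,255));
q0=np.array([[170,67],[461,67],[442,302],[190,300]],float)
m=np.zeros_like(g);cv2.fillPoly(m,[np.int32([[160,57],[472,57],[452,312],[180,312]])],255);m&=g
cs=cv2.findContours(m,cv2.RETR_EXTERNAL,cv2.CHAIN_APPROX_NONE)[0];cn=np.concatenate([c[:,0] for c in cs if cv2.contourArea(c)>200]).astype(float);L=[]
for i in range(4):
    a,b=q0[i],q0[(i+1)%4];u=(b-a)/np.linalg.norm(b-a);n=np.array([-u[1],u[0]])
    s=(cn-a)@u;e=(cn-a)@n;k=(s>10)&(s<np.linalg.norm(b-a)-10)&(abs(e)<4)
    L.append(cv2.fitLine(cn[k].astype(np.float32),cv2.DIST_HUBER,0,.01,.01).ravel());print(k.sum())
cor=[]
for i in range(4):
    v1,p1=L[i-1][:2],L[i-1][2:];v2,p2=L[i][:2],L[i][2:]
    t=np.linalg.solve(np.c_[v1,-v2],p2-p1);cor.append(p1+t[0]*v1)
print(np.round(cor,1))
Wp=[onz("wrist",x,.01,tcp)[:2] for x in cor]
JJ=[(.178,.112),(.178,-.15),(-.05,-.15),(-.05,.112)]
th,t,r=fit2(JJ,Wp);print(np.degrees(th),t,r,[np.linalg.norm(Wp[i]-Wp[i-1]) for i in range(4)])
def show(n,px,z): print(n,np.round(J(onz("wrist",px,z,tcp)),1))
show("bar end",(296,267),.025);show("face L edge",(249,190),.088);show("face R",(333,190),.088);show("lip tips L",(252,228),.088);show("lipR",(331,228),.088)
show("V",(219,262),.028)
m=cv2.inRange(hsv,(0,120,60),(14,255,190));m[:222]=0;m[292:]=0;m[:,:334]=0;m[:,440:]=0
c=max(cv2.findContours(m,cv2.RETR_EXTERNAL,cv2.CHAIN_APPROX_NONE)[0],key=cv2.contourArea)
for x in cv2.approxPolyDP(c,4,True)[:,0]: show("pav %s"%x,x,.028)
```

```text
267
213
198
215
[[168.3  66. ]
 [461.8  66. ]
 [441.2 300.9]
 [190.7 302.2]]
5.204577311979459 [ 0.52214122 -0.15738458] [0.00148168 0.00158893 0.00209463 0.00140136] [np.float64(0.22690530874945025), np.float64(0.2595890464914123), np.float64(0.22545903233369397), np.float64(0.25909380379241437)]
bar end [-5.3  4.  25. ]
face L edge [79.9 35.5 88. ]
face R [ 79.9 -29.1  88. ]
lip tips L [49.8 34.5 88. ]
lipR [ 49.8 -27.8  88. ]
V [ 0.9 77.7 28. ]
pav [336 255] [  7.9 -34.5  28. ]
pav [365 289] [-27.  -63.3  28. ]
pav [424 289] [ -27. -121.   28.]
pav [430 232] [  30.6 -122.7   28. ]
pav [365 228] [ 34.5 -61.4  28. ]
```

```bash
python3 - <<'E'
import json,math
json.dump([math.radians(5.14),0.52205,-0.1594],open("jig.json","w"))
E
python3 - <<'E'
from h import *
movep(W(30,0,120),A_SC)
move_l(W(30,0,81),feed=0.1)
hit=move_l(W(75,0,81),feed=0.03,until_force=4)
s=sense();p=J(s["position"]);print(hit,s["time_s"],p,s["wrist_force"])
im,d=camera("wrist");cv2.imwrite("pics/w2.png",im[:,:,::-1])
E
```

```text
True 5.0583 [5.19893182e+01 3.52819566e-02 8.03187421e+01] [-0.99537472 -0.83649154  0.4890708 ]
```

View pics/w2.png

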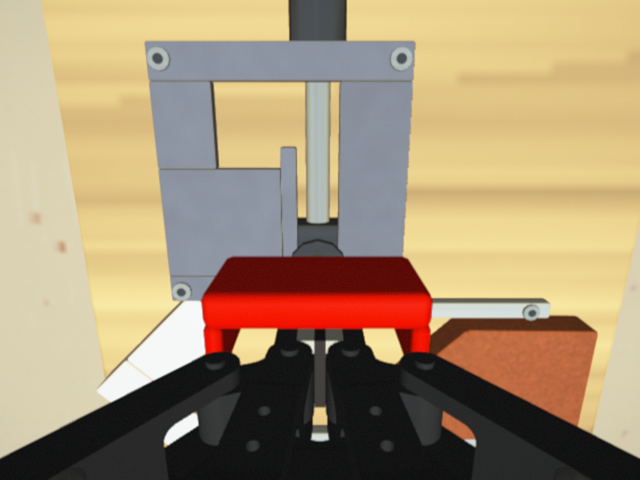

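Run:
```python
from h import *
x0=52.5
hit=move_l(W(x0+57,0,81),feed=0.06,until_force=22)
s=sense();p=J(s["position"]);print(hit,s["time_s"],p,s["wrist_force"])
if p[0]>x0+54:
    hit=move_l(W(p[0],42,81),feed=0.05,until_force=14)
    s=sense();p=J(s["position"]);print(hit,s["time_s"],p,s["wrist_force"])
    im,d=camera("wrist");cv2.imwrite("pics/w3.png",im[:,:,::-1])
```

```text
False 6.2167 [1.05621268e+02 8.23744804e-03 7.99926614e+01] [-10.34998552  -1.04076271   5.33215499]
```

Run:
```python
from h import *
s=sense();print(J(s["position"]),s["wrist_force"])
hit=move_l(W(112,0,81),feed=0.06,until_force=15)
s=sense();p=J(s["position"]);print(hit,s["time_s"],p,s["wrist_force"])
hit=move_l(W(112,42,81),feed=0.05,until_force=14)
s=sense();p=J(s["position"]);print(hit,s["time_s"],p,s["wrist_force"])
im,d=camera("wrist");cv2.imwrite("pics/w3.png",im[:,:,::-1])
```

```text
[1.05621268e+02 8.23744804e-03 7.99926614e+01] [-10.34998552  -1.04076271   5.33215499]
False 6.4667 [ 1.08050095e+02 -1.93880877e-04  7.99953962e+01] [-9.74479535 -0.33404906  5.40804606]
False 7.4583 [106.79167022  38.76169022  79.1491733 ] [-8.22005625 -6.04476838  2.38780223]
```

View pics/w3.png

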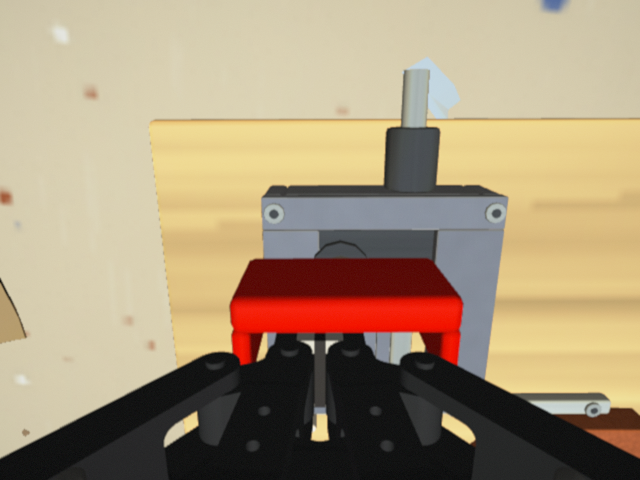

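Run:
```python
from h import *
s=sense();p=J(s["position"])
move_l(W(75,p[1],81),feed=0.05)
s=sense();print(s["time_s"],J(s["position"]),s["wrist_force"])
move_l(W(55,20,180),feed=0.2)
s=sense()
im,d=camera("wrist");cv2.imwrite("pics/w4.png",im[:,:,::-1]);np.savez("pics/w4.npz",im=im,d=d,p=s["position"],R=s["tcp_rot"])
im,d=camera("side");cv2.imwrite("pics/s4.png",cv2.resize(im[190:310,215:375,::-1],None,fx=5,fy=5))
print(s["time_s"],s["wrist_force"])
```

```text
8.4 [75.64696501 39.00509443 81.22678484] [ 0.53716007 -0.42121964  0.16911973]
9.0667 [0.53145164 0.26407418 0.38647066]
```

View pics/w4.png

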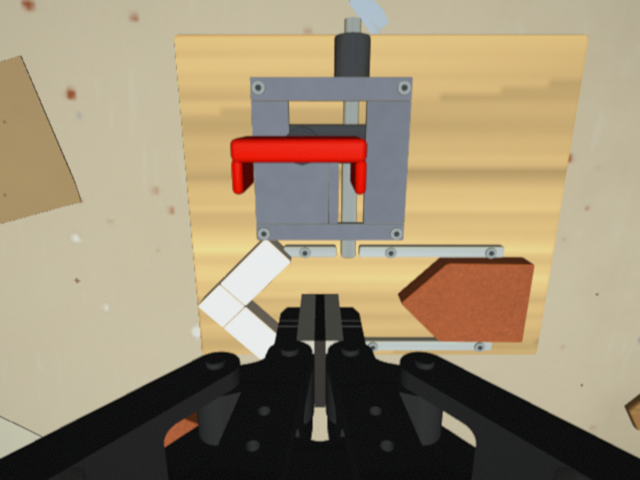

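View pics/s4.png

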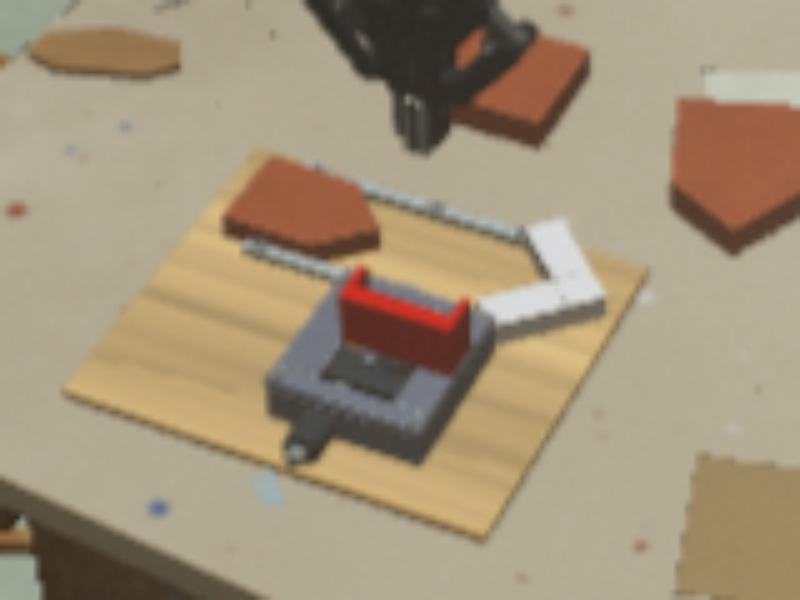

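Run:
```python
from h import *
for A,n in ((A_PV,"+"),(ori(-1,0),"-")):
    print(n,[np.round(inverse_kinematics(W(0,y,z),A),2).tolist() if inverse_kinematics(W(0,y,z),A) is not None else None for y,z in ((-155,120),(-155,41),(-15,41))])
print(np.round(sense()["joint_pos"],2))
```

```text
+ [[0.83, 0.58, -0.51, 1.77, 0.36, 0.88, 0.25], [0.81, 0.69, -0.48, 1.81, 0.44, 0.75, 0.18], [0.62, 0.61, -0.5, 1.98, 0.45, 0.67, -0.07]]
- [[0.34, 0.53, 0.16, 1.8, -0.11, 0.82, -2.49], [0.36, 0.63, 0.15, 1.84, -0.14, 0.68, -2.47], [-0.15, 0.61, 0.52, 2.02, -0.5, 0.64, -2.34]]
[ 0.33  0.42 -0.23  1.81  0.11  0.93 -1.43]
```

Run:
```python
from h import *
movep(W(0,-156,120),A_PV)
move_l(W(0,-156,41),feed=0.15)
s=sense();print(s["time_s"],J(s["position"]),s["wrist_force"])
hit=move_l(W(0,-34,41),feed=0.06,until_force=12)
s=sense();print(hit,s["time_s"],J(s["position"]),s["wrist_force"])
if not hit:
    hit=move_l(W(0,-12,41),feed=0.03,until_force=12)
    s=sense();print(hit,s["time_s"],J(s["position"]),s["wrist_force"])
im,d=camera("wrist");cv2.imwrite("pics/w5.png",im[:,:,::-1])
im,d=camera("side");cv2.imwrite("pics/s5.png",cv2.resize(im[190:310,215:375,::-1],None,fx=5,fy=5))
```

```text
11.325 [   0.73034909 -155.98235325   41.57600505] [-0.50503405  0.62907482  0.61555297]
False 13.5083 [  0.07034181 -34.20246347  41.05633002] [ 0.70598018 -1.71569038  0.48963639]
True 13.9417 [ -1.0546631  -28.65779524  40.79329598] [ 0.21853571 -1.4038483   0.69316589]
```

View pics/w5.png

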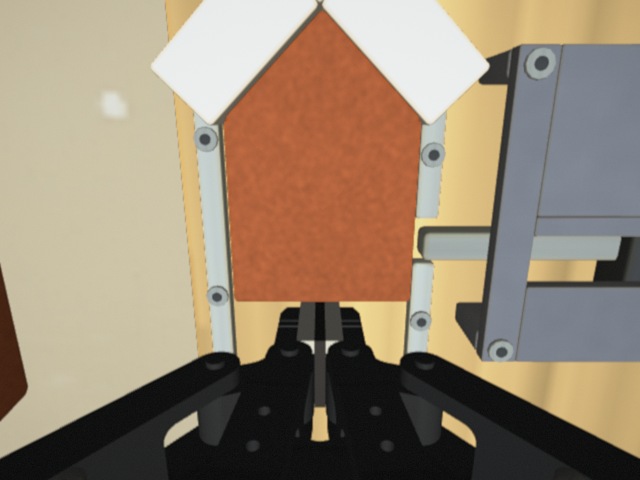

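View pics/s5.png

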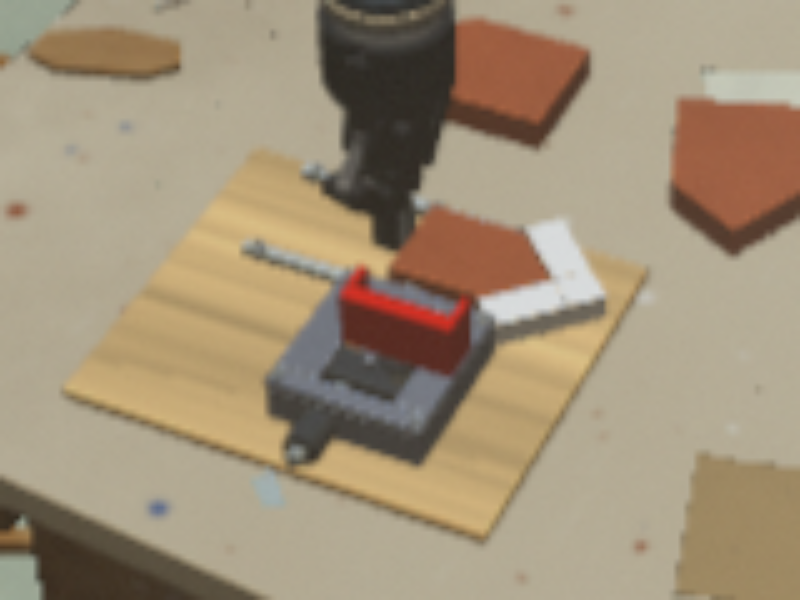

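Run:
```python
from h import *
hit=move_l(W(0,-12,41),feed=0.02,until_force=20)
s=sense();print(hit,s["time_s"],J(s["position"]),s["wrist_force"])
im,d=camera("wrist");cv2.imwrite("pics/w6.png",im[:,:,::-1])
move_l(W(0,-75,41),feed=0.1)
move_l(W(0,-75,120),feed=0.2)
s=sense();print(s["time_s"],J(s["position"]),s["wrist_force"])
im,d=camera("wrist");cv2.imwrite("pics/w7.png",im[:,:,::-1]);np.savez("pics/w7.npz",im=im,p=s["position"],R=s["tcp_rot"])
```

```text
True 14.6333 [ -2.17990636 -27.79590118  40.79796306] [-0.13559153 -2.24339206  0.78555588]
15.85 [ -0.33445    -74.39883578 119.83164093] [-0.09970702  0.17156127 -0.14497737]
```

View pics/w6.png

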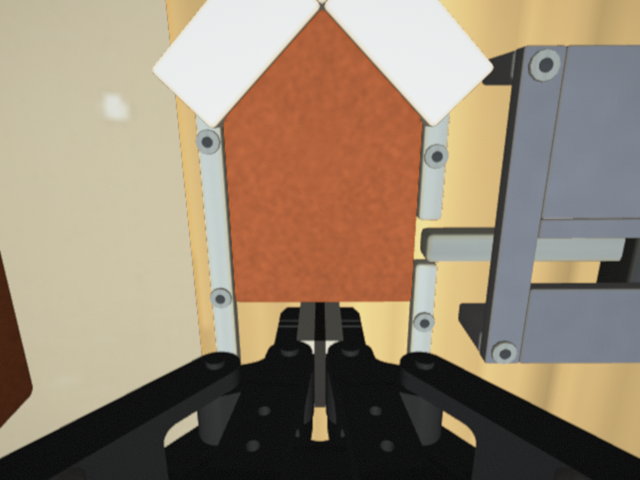

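View pics/w7.png

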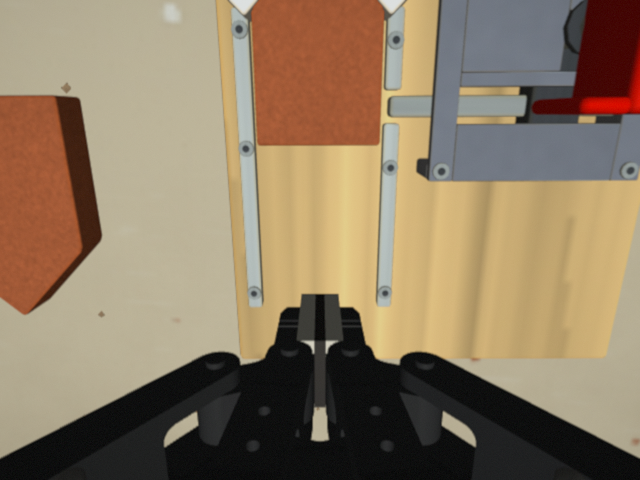

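Run:
```python
from h import *
move_l(W(-20,30,180),feed=0.25)
s=sense();tcp=(s["position"],s["tcp_rot"])
im,d=camera("wrist");cv2.imwrite("pics/w8.png",im[:,:,::-1])
print(s["time_s"])
hsv=cv2.cvtColor(im,cv2.COLOR_RGB2HSV)
m=cv2.inRange(hsv,(0,120,60),(14,255,200));m[:, :200]=0;m[:,460:]=0;m[330:]=0
c=max(cv2.findContours(m,cv2.RETR_EXTERNAL,cv2.CHAIN_APPROX_NONE)[0],key=cv2.contourArea)
for x in cv2.approxPolyDP(c,5,True)[:,0]: print(x,np.round(J(onz("wrist",x,.028,tcp)),1))
im,d=camera("top");cv2.imwrite("pics/t8.png",im[:,:,::-1])
```

```text
16.5417
[351 160] [-0.3 73.8 28. ]
[305 207] [-30.   43.6  28. ]
[307 289] [-29.6 -14.6  28. ]
[391 289] [ 28.7 -14.8  28. ]
[395 206] [28.8 43.9 28. ]
```

View pics/w8.png

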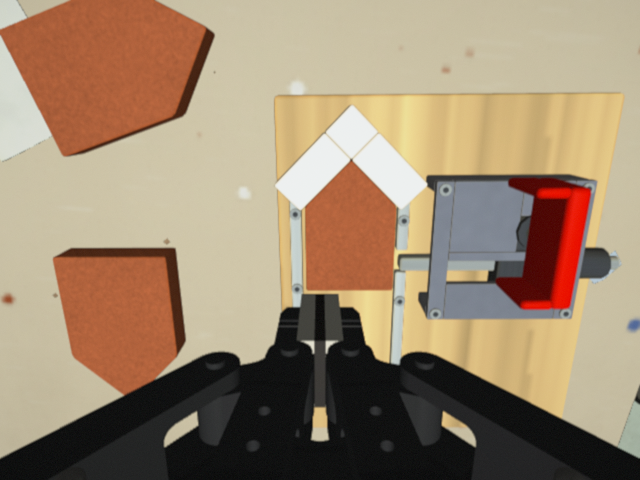

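View pics/t8.png

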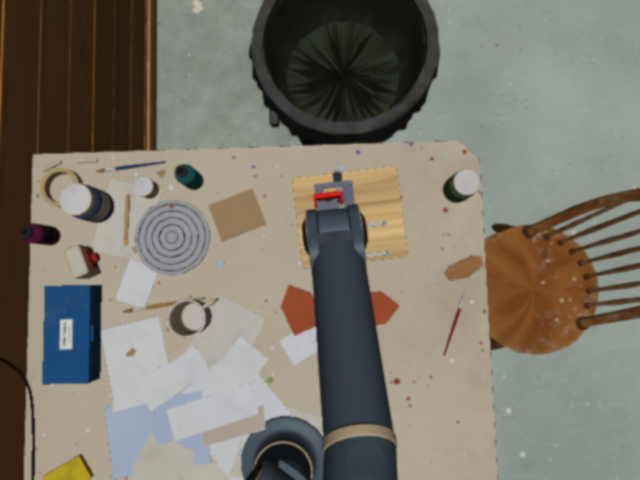

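Run:
```python
from rig import *
print(sense()["time_s"],sense()["wrist_force"]); finish_job()
```

```text
16.6417 [0.81154553 0.77729288 0.54906462]
the job is handed in; nothing more can be done
```

I drew the stop back and latched it, then slid the paver home between the white pavers. The job was handed in at 16.6 s of the 48 s allowed. No verdict is reported.

- **Stop:** With shut fingertips between the lips, I pushed the red scoop about 55 mm along jig +x. I then shifted it about 30 mm along +y to its end and backed away. The handle settled into the notch, and wrist and side pictures show the bar end level with the rail, clear of the channel. In the final picture it is still held.
- **Paver:** I pushed the one in the channel, which matched the 60 x 90 mm size. The two on the table are larger. The first push stopped at 12 N with a thin seam still showing on one side, so I pressed again to 20 N and the seam closed.
- **Final measurement:** The point reads jig (-0.3, 73.8) mm against the corner at (0, 72), and no gap shows in the picture.
- **Bystanders:** The green jar and teal bottle appear at the same places in the top view as at the start.
- **Disagreements:**
  - The top and wrist cameras disagreed by about 4 mm along jig y. I used the mean, which probably explains the 1.8 mm excess on the point.
  - The first scoop push stopped about 4 mm short because the arm gave under load. I corrected it before shifting sideways.

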